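Set the photometer's filter lever to its third click and start the reading

ROBOT

A 7-joint arm with a two-finger parallel gripper is mounted at the origin on a cart in front of the work surface, level with it; the furniture and walls round the work are solid. World frame = base frame: x ahead of the robot, y to its left, z up, the work surface at z = 0. Lengths are in m, angles in rad, forces in N, time in s.
With the tool pointing down it reaches from about 0.35 to 0.9 m from the base axis. Payload 7.2 kg.
Tool frame: the origin (TCP) lies midway between the tips of the shut fingers; the grasp point (between the pads) lies hold_point_z behind it (hold_point_z is the distance from the TCP to the grasp point, in m); z points along the fingers, y is the direction in which the jaws open and shut (so a half turn about z gives the same grasp; the last joint's range is limited). The gripper opens to 85 mm and grips with 20 to 120 N. Pads are 22 mm wide; open, the fingers measure 114 mm over their backs; the gripper's body (76 mm by 85 mm) begins 54 mm behind the grasp point. The pads swing forward as they close: fully open they stand 13 mm farther back than shut.
Start: joints at [1.085, 0.411, -0.013, 1.596, 0.006, 1.134, -0.082], TCP at [0.254, -0.571, 0.231] pointing down, gripper open.
Joint ranges: [-2.95, 2.95], [-0.29, 1.99], [-1.47, 1.44], [0.14, 2.54], [-1.03, 4.17], [0.13, 1.85], [-2.86, 2.86]. Speed limits (rad/s): [2.39, 2.39, 3.01, 3.01, 3.14, 3.14, 3.14].

INTERFACE

Orientations are given as a rotation vector (axis times angle).
In Python, from workcell import * gives the robot as it stands.
- The arm moves only by the shell command python3 -m pendant 'ROWS' [FORCE]. ROWS is text: rows parted by semicolons, each of 7 numbers parted by spaces: the shift along the tool's x, y, z in cm, then the turn, a rotation vector about the tool's x, y, z in degrees, then the opening, from 0 (shut) to 1 (fully open). In form: dx dy dz ax ay az grip; .... A call has exactly 10 rows; each row is the pose to reach, as a shift and turn from the pose commanded when the call began, along the tool's axes at that moment; what a row does not reach only later rows make up. A row lasts 1/12 s, in which the tool goes at most 41.7 mm and 7.16 degrees, less where a joint would pass 70% of its speed; a pose out of reach is approached as far as the arm can. A call with a gripper value outside its range is refused whole. The fingers move at their own pace and stop on an object; FORCE is the grip in N (left out, the last holds). Time passes only in rows, so rows that repeat a pose let the fingers close, or fill a call up. It gives the time, the measured TCP pose, the force and the opening at its end, in the units of the state.
- get_obs(): the state, without advancing time (a new reading comes with each control period).
- snapshot(name): name is "scene" or "top" or "wrist"; returns a dict with "color" (480x640x3 uint8, red, green, blue), "mtx" (3x3 intrinsics, pixels), "k1" (the pictures are not rectified: a ray, as slopes to the right and down, at radius r is drawn at 1 + k1 r^2 times it, then the intrinsics apply), "rvec" (rotation vector, rad) and "tvec" (3), from world to camera coordinates, as OpenCV has them. Camera axes: x right, y down, z forward; pixel columns grow to the right and rows downward; lengths in m; the calibration is good to about 2 mm. A picture is of the moment at which its call begins. There is no depth.
- sign_off(): hands the job in, once; it reports no verdict.
The state is a dict: "time": time; "q": joint angles; "qd": joint speeds; "joint_torque": joint torques, N m; "tcp_pos": TCP position; "tool_rot": TCP orientation; "wrist_force": force on the tool from outside, world axes, zero at the start; "torque": the same for the moment, N m; "gripper_width": finger opening in m.
Only numpy, scipy, OpenCV 4.12 (cv2) and the standard library are available. Lean on these libraries where they do the work, as an engineer would, in place of code of your own. Each camera call takes 0.05 s, during which the arm holds its last target.

TASK

The photometer's orange filter lever was left at some notch: with a fingertip, push it back to its home stop at the red mark, then push it the other way, counting the clicks, and leave it in the third notch from home without running past it. Then press the green start key fully down and let it come up again. Only push with the fingers: do not pinch the lever, do not lift or knock the vial out of the photometer's well, and leave everything else standing where it is.

Things in the scene. Friction and masses are not known exactly. Their poses are not given: they have to be found in the camera images.
- photometer: White bench photometer, grey deck: 190 (x) x 260 (y) mm, deck 70 mm high, fixed. Origin: centre of its underside; x to its back, y to its left, z up. A hump along the back (x = 57 to 91 mm) is 101 mm high. The lever slot runs along y on the deck at x = 10 mm; six ticks 16 mm apart stand in front of it: the wide red one at the left is home, the white ones notches 1 to 5.
- lever_knob (a point): Middle of the lever's orange knob, 91 mm above the photometer's underside. The knob is 26 mm along x and 18 mm along y (flat faces 9 mm either side of this point); it reaches from 4 mm above the deck to 38 mm on its left (home) half and 32 mm on its right half. At lever travel 0 it is at x = 10, y = 50 mm of the photometer's frame.
- filter_lever (a joint): Lever travel in m: 0 at the home stop, growing to the photometer's right (its -y), 0.080 at the far stop. Sprung notches at 0 (home), 0.016, 0.032, 0.048 (third), 0.064, 0.080, each with about 1.5 mm of play. About 5 to 6 N takes it over the ridge halfway between; then it snaps by itself into the next notch. It starts in notch 1, 2 or 3.
- lever_home_side: Left (home) half of the lever's knob, 26 x 8 x 34 mm, orange; push on its left face to move the lever away from home. Origin: centre of its underside, 5 mm to the left of point lever_knob and 17 mm below it. Fingers pressing on both halves at once count as pinching.
- lever_far_side: Right half of the lever's knob, 26 x 8 x 28 mm, orange; push on its right face to move the lever to home. Origin: centre of its underside, 5 mm to the right of point lever_knob and 17 mm below it.
- start_key_top (a point): Centre of the top of the green round start key, 26 mm across, in a black collar on the front right of the deck (60 mm in front of the photometer's middle and 55 mm to the right). It is pressed straight down.
- start_key (a joint): Travel of the start key in m: 0 up, 0.006 fully down (about 5 N); it springs back.
- sample_vial: White-capped clear vial, 27 mm across, 62 mm high, loose and upright in the black ring (42 mm across, 22 mm high) on the right of the deck, 10 mm behind and 103 mm to the right of the photometer's middle. Origin: centre of its underside, on the deck.
- dropper_bottle: Amber dropper bottle with black bulb, 38 mm across, 106 mm high, loose on the worktop to the right. Origin: centre of its underside.
- tape_blue: Roll of blue tape, 46 mm across, 25 mm high, loose on the worktop to the right. Origin: centre of its underside.
There are look-alikes about, which are no part of the job. What is shaped like the sample_vial but pink or yellow is not meant.

How it is judged:
On the way, in this order (a step that is already met when the one before it is completed fails the run):
1. the lever is back at its home stop (value of joint filter_lever below 0.004 m), for 0.1 s.
2. the lever stands in the third notch (value of joint filter_lever between 0.044 and 0.052 m), for 0.2 s.
3. the start key is pressed down (all of step 2 and value of joint start_key above 0.0045 m), for 0.05 s.
At the end, for the whole second after the job is handed in: The lever rests in the third notch (48 mm from home, within 4 mm), the start key is up again (within 2 mm) and the vial stands upright in the sample well (all of step 2 and value of joint start_key below 0.002 m and z of sample_vial in the frame of photometer below 0.078 m and angle between sample_vial's own z axis and vertical below 0.3 rad); the robot touches nothing.
It fails at once if the lever runs past the third notch, over the ridge towards the fourth (value of joint filter_lever above 0.057 m).
It fails at once if the lever is pinched: fingers press on both halves of its knob at once (contact force between the fingers and lever_home_side above 2 N and contact force between the fingers and lever_far_side above 2 N).
It fails at once if the vial is lifted or tipped out of the well (z of sample_vial in the frame of photometer above 0.082 m or angle between sample_vial's own z axis and vertical above 0.5 rad).
It fails at once if the dropper bottle or the tape is moved (distance of any of dropper_bottle, tape_blue from where it was at the start of the episode above 0.03 m).
It also fails if it takes over 72 s, if anything falls off the work surface, if the arm or the gripper's body presses on something with over 40 N, if the wrist force passes 120 N, or if a joint passes its speed limit or range.

## Working session

There is one attempt and no reset: what is moved stays moved. The work goes in short steps, Python scripts to look and compute and a shell command to move; the robot and the scene stay as the last step left them, time stands still between calls to the robot, and variables do not carry over. Pictures are saved under pics/ and viewed, and the job is handed in when it is done.

```bash
mkdir -p pics; ls
python3 - <<'E'
from workcell import *
import cv2
print(get_obs())
for n in ("scene","top","wrist"):
    s=snapshot(n); cv2.imwrite(f"pics/{n}0.png",s["color"][:,:,::-1]); print(n,s["mtx"].tolist(),s["k1"],s["rvec"],s["tvec"])
E
```

```text
pics
{'time': 0.0, 'q': array([ 1.08480591,  0.41188768, -0.01272522,  1.59709032,  0.00562406,
        1.13432157, -0.08221949]), 'qd': array([-0.00052489, -0.00086995, -0.00061392, -0.00062803, -0.00092054,
       -0.00100637, -0.00120204]), 'joint_torque': array([-1.72491928e-04, -6.00621271e+01,  6.82160519e-01, -2.99416620e+01,
        1.38182196e-02,  1.04458979e-02,  1.28989819e-05]), 'tcp_pos': array([ 0.25333437, -0.57077787,  0.2304417 ]), 'tool_rot': array([-3.07172086e+00, -6.51211549e-01,  7.50833973e-04]), 'wrist_force': array([-0.1340645 , -0.4511516 ,  0.03588721]), 'torque': array([ 0.02333378, -0.00761676, -0.03476057]), 'gripper_width': 0.08534249769717553}
scene [[600.8462407650752, 0.0, 325.534800590651], [0.0, 600.8462407650752, 242.24821621482823], [0.0, 0.0, 1.0]] -0.19679868134487166 [ 1.9111306  -0.74931444  0.47239013] [-0.5000458   0.15174043  0.99802845]
top [[588.5661372166091, 0.0, 323.25054977367125], [0.0, 588.5661372166091, 233.0937130472058], [0.0, 0.0, 1.0]] 0.061168106409606855 [ 2.17659887 -2.12085854  0.16835425] [-0.19998018  0.49408496  1.2601516 ]
wrist [[398.39582648238877, 0.0, 318.78862737941967], [0.0, 398.39582648238877, 240.89925340560242], [0.0, 0.0, 1.0]] -0.023231947205020777 [-2.41667259  1.56964753  0.23901012] [-0.62502678 -0.03891082  0.38009658]
```

View pics/scene0.png

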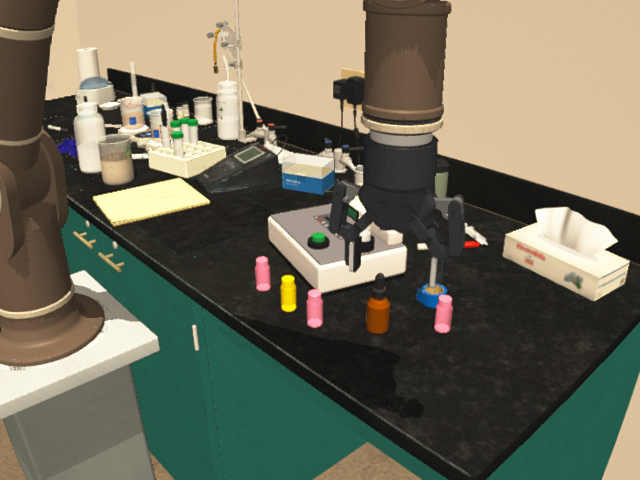

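View pics/top0.png

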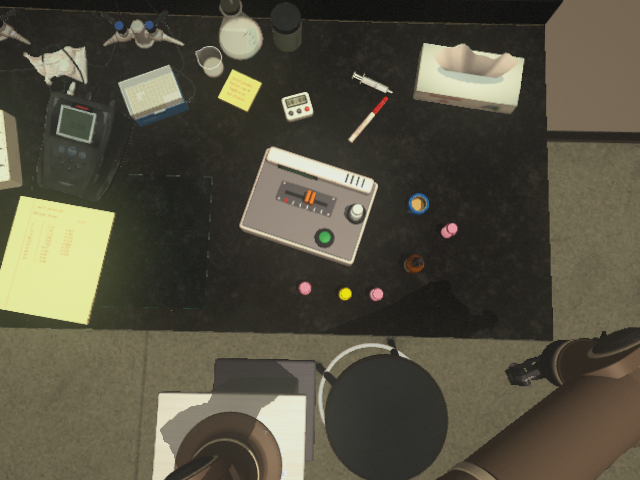

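View pics/wrist0.png

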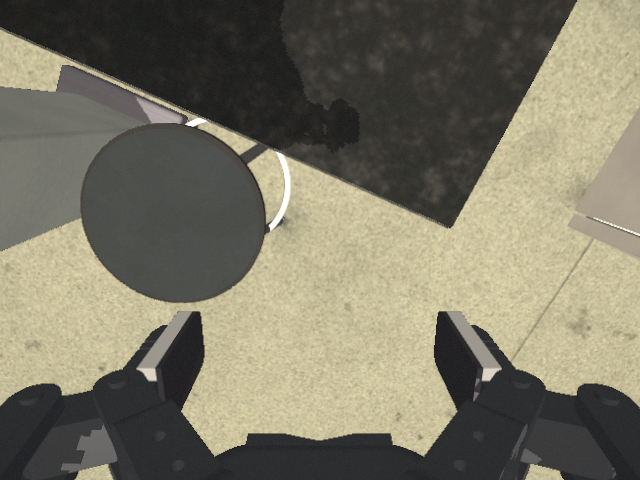

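Top view: the photometer is at about (310,205), its orange lever at (310,198), the red tick near (287,199), the green key at (325,238) and the white-capped vial at (356,212). 

Look-alikes:
- Pink vials at (305,288), (377,294) and (449,230), and a yellow one at (345,294): not meant.
- Other orange things: the tape core at (418,204) and the amber bottle at (414,264).

The lever is the orange block in the deck slot. Next, a close crop and measurement.

```bash
cat > h.py <<'E'
from workcell import *
import cv2, numpy as np
from scipy.spatial.transform import Rotation as R
def und(s,px):
    d=np.array([s["k1"],0,0,0,0.])
    return cv2.undistortPoints(np.array(px,float).reshape(-1,1,2),s["mtx"],d).reshape(-1,2)
def cast(s,px,z):
    n=und(s,px); Rm=cv2.Rodrigues(s["rvec"])[0]; c=-Rm.T@s["tvec"]
    d=np.c_[n,np.ones(len(n))]@Rm
    return c+d*((z-c[2])/d[:,2])[:,None]
def proj(s,P):
    return cv2.projectPoints(np.array(P,float).reshape(-1,1,3),s["rvec"],s["tvec"],s["mtx"],np.array([s["k1"],0,0,0,0.]))[0].reshape(-1,2)
def blobs(s,lo,hi,amin=8,roi=None):
    h=cv2.cvtColor(s["color"],cv2.COLOR_RGB2HSV); m=cv2.inRange(h,lo,hi)
    if roi: 
        k=np.zeros_like(m);x0,y0,x1,y1=roi;k[y0:y1,x0:x1]=1;m=m*k
    n,l,st,c=cv2.connectedComponentsWithStats(m)
    return [(c[i].round(1).tolist(),st[i].tolist()) for i in range(1,n) if st[i,4]>=amin],m
E
python3 - <<'E'
from h import *
s=snapshot("top")
roi=(235,140,385,270)
for nm,lo,hi in (("orange",(5,150,100),(20,255,255)),("red",(0,120,80),(4,255,255)),("red2",(172,120,80),(180,255,255)),("green",(45,100,40),(85,255,255))):
    print(nm,blobs(s,lo,hi,3,roi)[0])
c=s["color"][140:270,235:385,::-1]; cv2.imwrite("pics/c1.png",cv2.resize(c,None,fx=5,fy=4.6,interpolation=cv2.INTER_CUBIC))
E
```

```text
orange [([309.8, 197.1], [305, 190, 11, 15, 104])]
red [([285.9, 199.9], [285, 198, 3, 5, 12])]
red2 []
green [([324.4, 236.6], [319, 231, 12, 12, 115])]
```

View pics/c1.png

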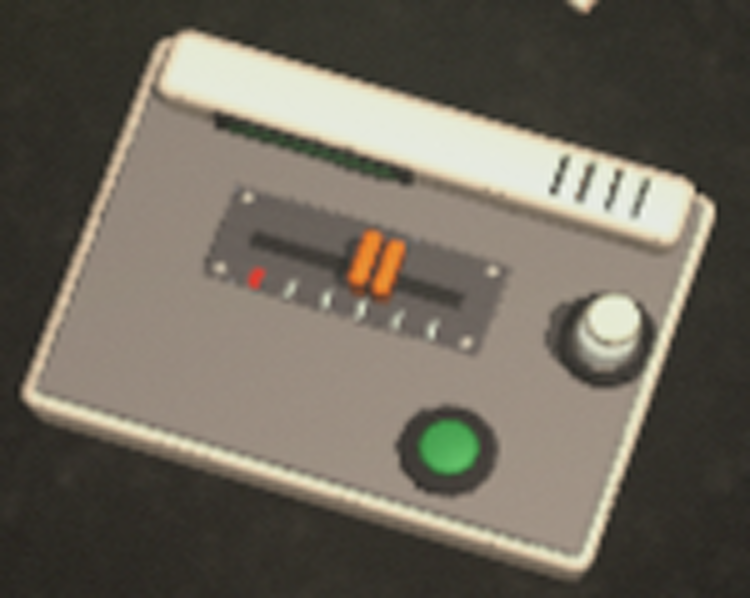

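Run:
```python
from h import *
s=snapshot("top")
def px(c): return [235+(c[0]+.5)/5-.5,140+(c[1]+.5)/4.6-.5]
F=[("slotL",(252,240),None),("slotR",(462,300),None),("BL",(165,42),(95,130)),("BR",(712,205),(95,-130)),("FL",(26,395),(-95,130)),("FR",(583,560),(-95,-130)),("mid",(357,270),(10,10)),("ring",(600,338),(10,-103)),("key",(447,449),(-60,-55))]
W={}
for n,c,m in F:
    z={"ring":.085,"key":.078}.get(n,.07)
    W[n]=cast(s,[px(c)],z)[0]; print(n,W[n].round(4))
A=np.array([m for n,c,m in F if m])/1000.; B=np.array([W[n][:2] for n,c,m in F if m])
a=A-A.mean(0); b=B-B.mean(0)
th=np.arctan2((a[:,0]*b[:,1]-a[:,1]*b[:,0]).sum(),(a*b).sum())
r=np.array([[np.cos(th),-np.sin(th)],[np.sin(th),np.cos(th)]])
t=B.mean(0)-r@A.mean(0); print("yaw",th,np.degrees(th),"t",t); print(((A@r.T+t-B)*1000).round(1))
d=W["slotL"]-W["slotR"]; print("slot yaw",np.degrees(np.arctan2(-d[0],d[1])),np.linalg.norm(d))
for n,p,z in (("orange L",(307.6,196.5),.106),("orange c",(309.8,197.1),.104),("red",(285.9,199.9),.07),("green",(324.4,236.6),.078)):
    w=cast(s,[p],z)[0]; print(n,w.round(4),(r.T@(w[:2]-t)*1000).round(1))
```

```text
slotL [ 0.5826 -0.1017  0.07  ]
slotR [ 0.5563 -0.1934  0.07  ]
BL [ 0.6777 -0.0604  0.07  ]
BR [ 0.605  -0.3011  0.07  ]
FL [ 0.506  -0.0073  0.07  ]
FR [ 0.4349 -0.248   0.07  ]
mid [ 0.5695 -0.1476  0.07  ]
ring [ 0.537  -0.2526  0.085 ]
key [ 0.4842 -0.1886  0.078 ]
yaw -0.2935979766226253 -16.821924934057037 t [ 0.55649505 -0.15364619]
[[ 7.4  3.7]
 [ 4.8 -4.5]
 [-2.8  5.6]
 [-7.  -2.6]
 [-0.5  0.6]
 [-0.7 -2.5]
 [-1.1 -0.3]]
slot yaw -15.983097328847531 0.0954649642387946
orange L [ 0.5659 -0.1517  0.106 ] [8.5 4.6]
orange c [ 0.5652 -0.1563  0.104 ] [ 9.1 -0.1]
red [ 0.5647 -0.1042  0.07  ] [-6.4 49.7]
green [ 0.4856 -0.1895  0.078 ] [-57.5 -54.8]
```

```bash
cat >> h.py <<'E'
T=np.array([0.5565,-0.1537]); YAW=np.radians(-16.4)
r2=np.array([[np.cos(YAW),-np.sin(YAW)],[np.sin(YAW),np.cos(YAW)]])
def w(x,y,z): return np.r_[r2@(np.array([x,y])/1000)+T,z/1000]   # photometer mm -> world
def goal(x,y,z,Rg=None,c=None):
    o=get_obs(); Rm=R.from_rotvec(o["tool_rot"]).as_matrix()
    p=o["tcp_pos"]
    print("t",round(o["time"],2),"tcp phot mm",(r2.T@(p[:2]-T)*1000).round(1),(p[2]*1000).round(1),"wf",o["wrist_force"].round(1),"gw",o["gripper_width"].round(4))
    print("shift tool cm",(Rm.T@(w(x,y,z)-p)*100).round(2))
    # wanted: z down, tool x along nearest of photometer axes
    best=None
    for k in range(4):
        a=YAW+k*np.pi/2; G=np.array([[np.cos(a),np.sin(a),0],[np.sin(a),-np.cos(a),0],[0,0,-1]])
        v=np.degrees(R.from_matrix(Rm.T@G).as_rotvec()); print(k,"turn deg",v.round(1))
    print("tool axes in phot (cols)\n",(np.block([[r2.T,np.zeros((2,1))],[np.zeros((1,2)),np.ones((1,1))]])@Rm).round(3))
E
python3 - <<'E'
import workcell; print({k:getattr(workcell,k) for k in dir(workcell) if 'hold' in k.lower()})
from h import *
goal(10,-35,200)
E
```

```text
{'hold_point_z': 0.0187}Traceback (most recent call last):
  File "<stdin>", line 3, in <module>
  File "h.py", line 25, in goal
    print("t",round(o["time"],2),"tcp phot mm",(r2.T@(p[:2]-T)*1000).round(1),(p[2]*1000).round(1),"wf",o["wrist_force"].round(1),"gw",o["gripper_width"].round(4))
                                                                                                                                       ^^^^^^^^^^^^^^^^^^^^^^^^
AttributeError: 'float' object has no attribute 'round'
```

```bash
sed -i 's/o\["gripper_width"\].round(4)/round(o["gripper_width"],4)/' h.py
python3 - <<'E'
from h import *
goal(10,-35,200)
E
```

```text
t 0.25 tcp phot mm [-172.8 -485.9] 230.9 wf [0.2 0.3 0.1] gw 0.0856
shift tool cm [ 43.12 -22.53   3.11]
0 turn deg [-0.   0.  40.3]
1 turn deg [ -0.   -0.  -49.7]
2 turn deg [  -0.    -0.  -139.7]
3 turn deg [ -0.    0.  130.3]
tool axes in phot (cols)
 [[ 0.762  0.647 -0.   ]
 [ 0.647 -0.762  0.001]
 [-0.    -0.001 -1.   ]]
```

```bash
python3 -m pendant '2 -1 0 0 0 4 0; 4.3 -2.2 0 0 0 8 0; 7 -3.6 0 0 0 12 0; 10 -5.2 0 0 0 16 0; 13 -6.8 0 0 0 20 0; 16 -8.4 0 0 0 24 0; 19 -10 0 0 0 28 0; 22 -11.5 0 0 0 32 0; 25 -13.1 0 0 0 36 0; 28 -14.6 0 0 0 40.3 0' 20
python3 - <<'E'
from h import *
goal(10,-35,150)
E
```

```text
time: 1.08
tcp_pos: [0.451, -0.3226, 0.2314]
tool_rot: [3.109, -0.452, 0.0]
wrist_force: [0.9, 0.1, -0.1]
gripper_width: 0.0005
t 1.08 tcp phot mm [ -53.5 -191.8] 231.4 wf [ 0.9  0.1 -0.1] gw 0.0005
shift tool cm [  6.31 -15.7    8.14]
0 turn deg [ 0.  -0.  -0.2]
1 turn deg [  0.   -0.  -90.2]
2 turn deg [ -0.   -0.  179.8]
3 turn deg [-0.  -0.  89.8]
tool axes in phot (cols)
 [[ 1.    -0.003  0.   ]
 [-0.003 -1.    -0.   ]
 [ 0.     0.    -1.   ]]
```

```bash
python3 -m pendant '1 -2 0 0 0 0 0; 2 -4.5 0 0 0 0 0; 3 -7.5 0 0 0 0 0; 4 -10.5 0 0 0 0 0; 5 -13 0 0 0 0 0; 6 -15 1 0 0 0 0; 6 -15 3 0 0 0 0; 6 -15 4 0 0 0 0; 6 -15 4 0 0 0 0; 6 -15 4 0 0 0 0'
python3 - <<'E'
from h import *
goal(10,-30,86)
for n in ("wrist","scene"):
    s=snapshot(n); cv2.imwrite(f"pics/{n}1.png",s["color"][:,:,::-1])
    if n=="scene": cv2.imwrite("pics/scene1c.png",cv2.resize(s["color"][180:310,250:450,::-1],None,fx=4,fy=4))
E
```

```text
time: 1.92
tcp_pos: [0.5491, -0.1981, 0.1909]
tool_rot: [3.109, -0.449, -0.003]
wrist_force: [1.0, -0.2, 0.6]
gripper_width: -0.0003
t 1.92 tcp phot mm [  5.5 -44.7] 190.9 wf [ 1.  -0.2  0.6] gw -0.0003
shift tool cm [ 0.47 -1.47 10.49]
0 turn deg [ 0.   0.1 -0. ]
1 turn deg [ -0.1   0.1 -90. ]
2 turn deg [ 2.0e-01 -1.0e-01  1.8e+02]
3 turn deg [ 0.1  0.1 90. ]
tool axes in phot (cols)
 [[ 1.    -0.001 -0.002]
 [-0.001 -1.    -0.001]
 [-0.002  0.001 -1.   ]]
```

View pics/wrist1.png

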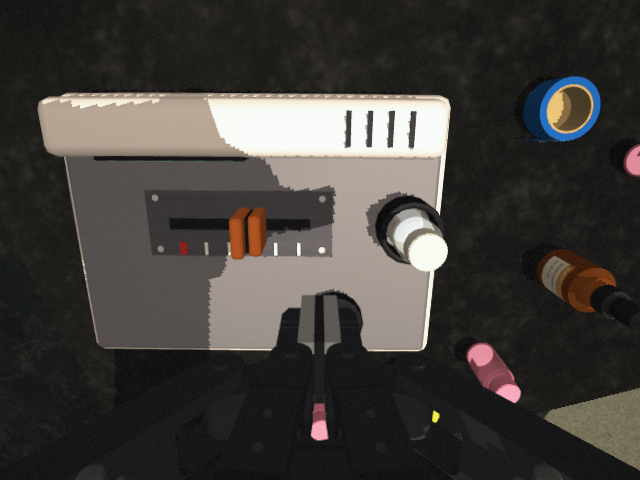

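View pics/scene1c.png

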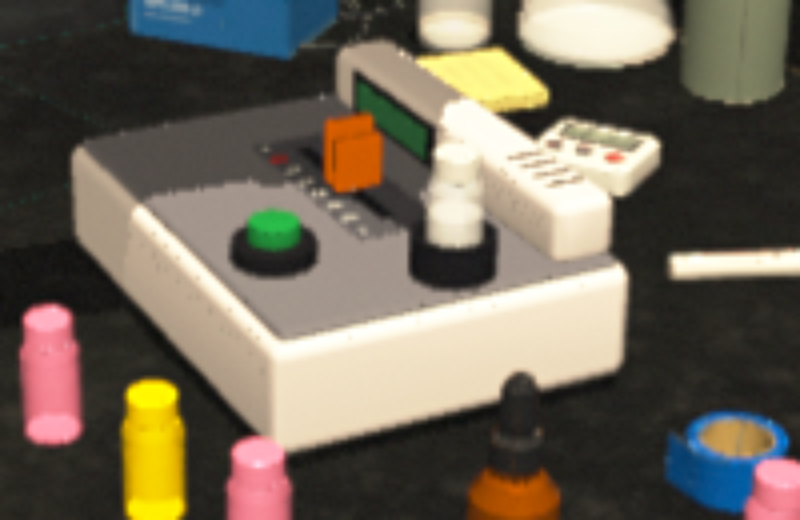

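The wrist view confirms the knob (235-265, 232) covers notch 3: white ticks 4 and 5 show right of it at x=276 and 298, and red is at (183,248). The scene crop shows the key standing well proud of its collar. Next I'll cross-check the pose from this view.

Run:
```python
from h import *
s=snapshot("wrist")
for n,p,z in (("red",(183.5,248.5),.07),("t5",(298.5,249.5),.07),("slotL",(169,224),.07),("slotR",(311,224),.07),("FLcorner",(98,348),.07),("FRcorner",(428,348),.07),("knobL topR edge far",(250,209),.108),("knobL near",(243,258),.108),("farside right",(266,210),.102)):
    q=cast(s,[p],z)[0]; print(n,(r2.T@(q[:2]-T)*1000).round(1))
print(proj(s,[w(10,y,70) for y in (50,2,-30)]).round(1).tolist())
```

```text
red [-5.  49.8]
t5 [ -5.8 -31.1]
slotL [12.8 58. ]
slotR [ 12.7 -39.9]
FLcorner [-85.3 124. ]
FRcorner [ -85.  -128.5]
knobL topR edge far [31.7 -5.2]
knobL near [1.4 0.6]
farside right [ 29.7 -13.7]
[[181.0, 227.9], [250.3, 227.8], [296.6, 227.8]]
```

```bash
python3 -m pendant '0.2 -0.4 1 0 0 0 0; 0.4 -0.9 2.5 0 0 0 0; 0.5 -0.9 4.5 0 0 0 0; 0.5 -0.9 6.5 0 0 0 0; 0.5 -0.9 8 0 0 0 0; 0.5 -0.9 9.3 0 0 0 0; 0.5 -0.9 10 0 0 0 0; 0.5 -0.9 10.3 0 0 0 0; 0.5 -0.9 10.3 0 0 0 0; 0.5 -0.9 10.3 0 0 0 0'
python3 - <<'E'
from h import *
goal(10,-30,86)
for n in ("wrist",):
    s=snapshot(n); cv2.imwrite(f"pics/{n}2.png",s["color"][:,:,::-1])
E
```

```text
time: 2.9
tcp_pos: [0.5579, -0.1901, 0.0889]
tool_rot: [3.109, -0.447, 0.001]
wrist_force: [-0.6, -0.5, 0.1]
gripper_width: -0.0001
t 2.9 tcp phot mm [ 11.6 -34.5] 88.9 wf [-0.6 -0.5  0.1] gw -0.0001
shift tool cm [-0.16 -0.45  0.29]
0 turn deg [-0.  -0.1  0. ]
1 turn deg [  0.  -0. -90.]
2 turn deg [ 1.0e-01 -0.0e+00 -1.8e+02]
3 turn deg [-0. -0. 90.]
tool axes in phot (cols)
 [[ 1.     0.001  0.001]
 [ 0.001 -1.     0.   ]
 [ 0.001 -0.    -1.   ]]
```

View pics/wrist2.png

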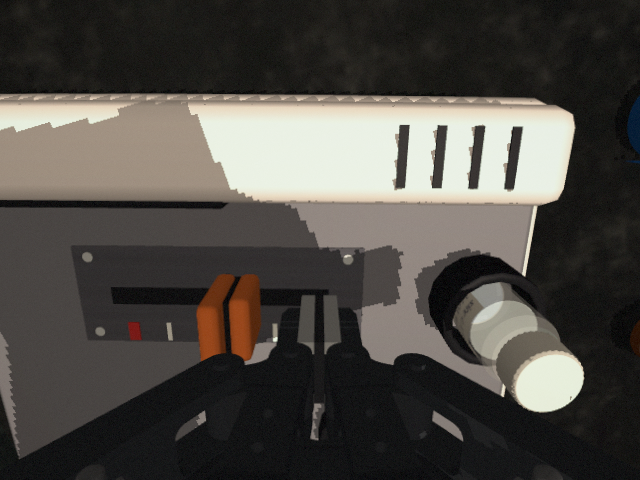

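```bash
python3 -m pendant '0 -0.3 0.2 0 0 0 0; 0 -0.6 0.2 0 0 0 0; 0 -0.9 0.2 0 0 0 0; 0 -1.2 0.2 0 0 0 0; 0 -1.4 0.2 0 0 0 0; 0 -1.6 0.2 0 0 0 0; 0 -1.8 0.2 0 0 0 0; 0 -2 0.2 0 0 0 0; 0 -2.2 0.2 0 0 0 0; 0 -2.2 0.2 0 0 0 0'
python3 - <<'E'
from h import *
goal(10,-30,86)
for n in ("wrist",):
    s=snapshot(n); cv2.imwrite(f"pics/{n}3.png",s["color"][:,:,::-1])
E
```

```text
time: 3.78
tcp_pos: [0.5623, -0.1738, 0.0867]
tool_rot: [3.103, -0.452, -0.001]
wrist_force: [-5.8, -12.2, 4.2]
gripper_width: 0.0001
t 3.78 tcp phot mm [ 11.2 -17.6] 86.7 wf [ -5.8 -12.2   4.2] gw 0.0001
shift tool cm [-0.12  1.24  0.07]
0 turn deg [ 0.3 -0.  -0.2]
1 turn deg [  0.3   0.2 -90.2]
2 turn deg [ -0.   -0.5 179.8]
3 turn deg [ 0.2 -0.3 89.8]
tool axes in phot (cols)
 [[ 1.    -0.003  0.   ]
 [-0.003 -1.    -0.006]
 [ 0.     0.006 -1.   ]]
```

View pics/wrist3.png

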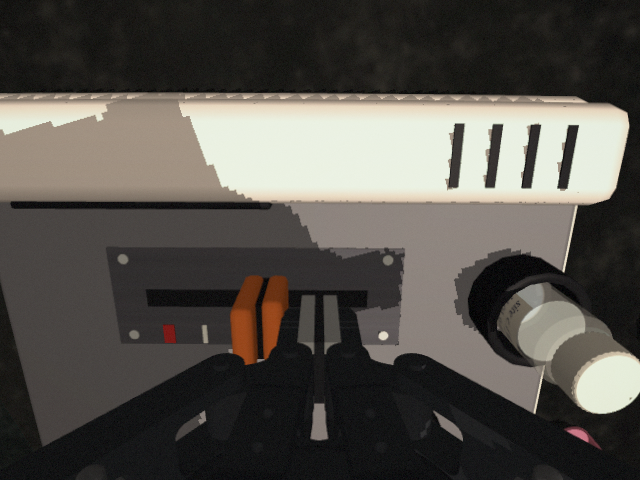

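```bash
python3 - <<'E'
from h import *
goal(10,-30,86)
E
python3 -m pendant '0 -0.1 0 0 0 0 0; 0 -0.2 0 0 0 0 0; 0 -0.3 0 0 0 0 0; 0 -0.3 0 0 0 0 0; 0 -0.3 0 0 0 0 0; 0 -0.3 0 0 0 0 0; 0 -0.3 0 0 0 0 0; 0 -0.3 0 0 0 0 0; 0 -0.3 0 0 0 0 0; 0 -0.3 0 0 0 0 0'
python3 - <<'E'
from h import *
goal(10,-30,86)
for n in ("wrist","scene"):
    s=snapshot(n); cv2.imwrite(f"pics/{n}4.png",s["color"][:,:,::-1])
    if n=="scene": cv2.imwrite("pics/scene4c.png",cv2.resize(s["color"][180:310,250:450,::-1],None,fx=4,fy=4))
E
```

```text
t 3.83 tcp phot mm [ 11.3 -17.6] 86.7 wf [ -3.6 -11.8   4.1] gw -0.0003
shift tool cm [-0.12  1.24  0.07]
0 turn deg [ 0.3 -0.  -0.2]
1 turn deg [  0.3   0.2 -90.2]
2 turn deg [ -0.   -0.5 179.8]
3 turn deg [ 0.2 -0.3 89.8]
tool axes in phot (cols)
 [[ 1.    -0.003  0.   ]
 [-0.003 -1.    -0.005]
 [ 0.     0.005 -1.   ]]
time: 4.67
tcp_pos: [0.5624, -0.1732, 0.0867]
tool_rot: [3.101, -0.455, -0.001]
wrist_force: [-5.3, -16.8, 4.8]
gripper_width: 0.0004
t 4.67 tcp phot mm [ 11.2 -17. ] 86.7 wf [ -5.3 -16.8   4.8] gw 0.0004
shift tool cm [-0.11  1.3   0.08]
0 turn deg [ 0.4 -0.  -0.3]
1 turn deg [  0.3   0.3 -90.3]
2 turn deg [ -0.   -0.7 179.7]
3 turn deg [ 0.3 -0.3 89.7]
tool axes in phot (cols)
 [[ 1.    -0.005  0.   ]
 [-0.005 -1.    -0.007]
 [ 0.     0.007 -1.   ]]
```

View pics/wrist4.png

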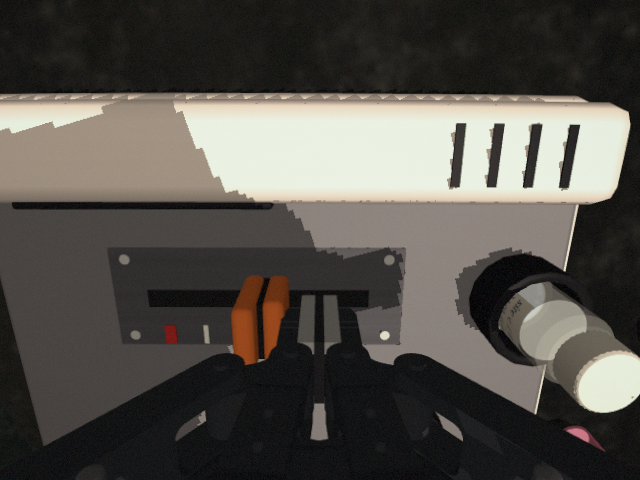

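View pics/scene4c.png

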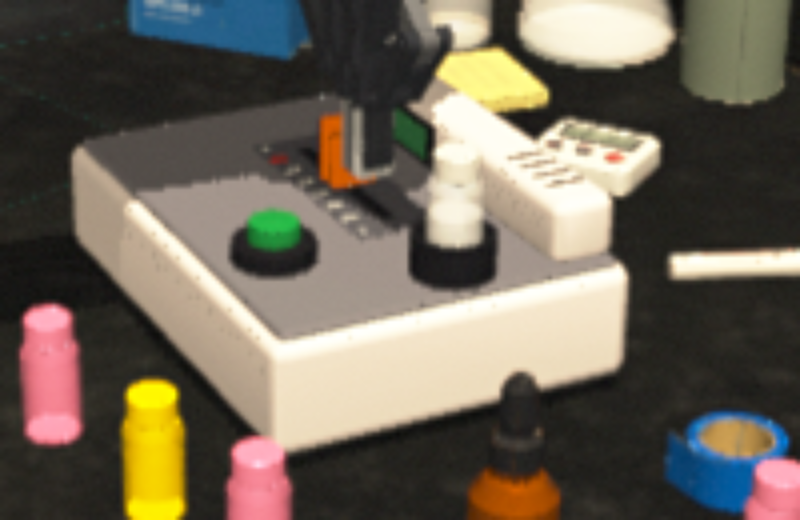

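Run:
```python
from h import *
import cv2
s=snapshot("wrist")
goal(10,-30,86)
for n,p,z in (("gap back top",(265,277),.102),("left back top",(247,277),.108),("right back top",(289,277),.102),("red",(171,334),.07),("t1",(206.5,334),.07),("slotL",(148,298),.07),("slotR",(369,298),.07)):
    q=cast(s,[p],z)[0]; print(n,(r2.T@(q[:2]-T)*1000).round(1))
cv2.imwrite("pics/w5c.png",cv2.resize(s["color"][230:390,100:400,::-1],None,fx=2.6,fy=2.6,interpolation=cv2.INTER_CUBIC))
```

```text
t 4.82 tcp phot mm [ 11.2 -17. ] 86.7 wf [ -6.  -17.3   4.5] gw 0.0001
shift tool cm [-0.11  1.3   0.08]
0 turn deg [ 0.4 -0.  -0.3]
1 turn deg [  0.3   0.3 -90.3]
2 turn deg [ -0.   -0.7 179.7]
3 turn deg [ 0.3 -0.3 89.7]
tool axes in phot (cols)
 [[ 1.    -0.005  0.   ]
 [-0.005 -1.    -0.007]
 [ 0.     0.007 -1.   ]]
gap back top [34.8  1. ]
left back top [37.3  6.1]
right back top [34.7 -7.2]
red [-5.9 49.4]
t1 [-6.  33.3]
slotL [12.  57.4]
slotR [ 11.4 -39.8]
```

View pics/w5c.png

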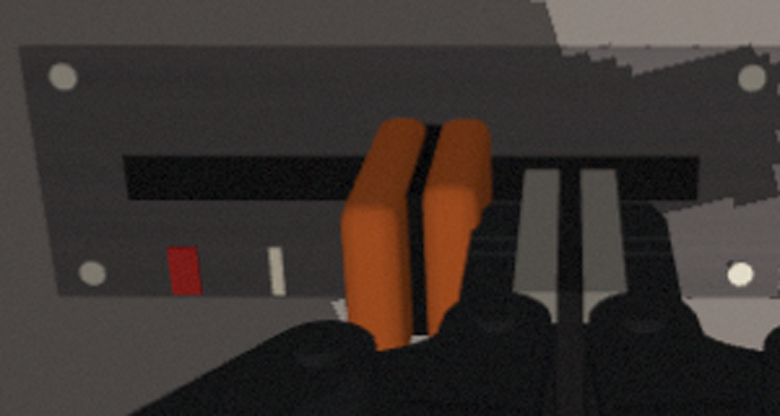

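Run:
```python
from h import *
s=snapshot("wrist"); Rm=cv2.Rodrigues(s["rvec"])[0]; c=-Rm.T@s["tvec"]; print("cam phot",(r2.T@(c[:2]-T)*1000).round(0),c[2])
f=lambda x,y:(100+x/2.6,230+y/2.6)
for n,p,z in (("L top left",f(342,207),.108),("L top right",f(403,207),.108),("R top left",f(425,187),.102),("R top right",f(477,187),.102),("Lbase left",f(385,122),.074),("Rbase right",f(490,124),.074)):
    q=cast(s,[p],z)[0]; print(n,(r2.T@(q[:2]-T)*1000).round(1))
# fingertips at TCP height
for n,p in (("tipL",f(525,170)),("tipR",f(617,170)),("darkL",f(485,205)),("darkR",f(665,205))):
    for z in (.0867,.1): q=cast(s,[p],z)[0]; print(n,z,(r2.T@(q[:2]-T)*1000).round(1))
```

```text
cam phot [ 87. -17.] 0.22979270299341453
L top left [25.4 12. ]
L top right [25.4  4.1]
R top left [25.3  2. ]
R top right [25.3 -5. ]
Lbase left [23.4 12.1]
Rbase right [22.9 -4.9]
tipL 0.0867 [ 20.6 -11. ]
tipL 0.1 [ 26.8 -11.5]
tipR 0.0867 [ 20.5 -24.9]
tipR 0.1 [ 26.7 -24.1]
darkL 0.0867 [14.8 -4.8]
darkL 0.1 [21.6 -5.9]
darkR 0.0867 [ 14.6 -32.3]
darkR 0.1 [ 21.4 -30.8]
```

Run:
```python
from h import *
o=get_obs(); print(o["torque"],o["wrist_force"],o["joint_torque"].round(2))
P=r2.T@o["torque"][:2]; print("phot torque",P, "phot force",r2.T@o["wrist_force"][:2])
s=snapshot("top"); cv2.imwrite("pics/top5.png",cv2.resize(s["color"][130:280,220:400,::-1],None,fx=4,fy=4))
s=snapshot("scene"); cv2.imwrite("pics/sc5.png",cv2.resize(s["color"][120:270,270:450,::-1],None,fx=4,fy=4))
```

```text
[-3.52335912  1.12570134  0.04716911] [ -5.03727094 -16.85511559   4.23506392] [-10.63 -58.24 -11.05 -23.62  -4.29  -0.98  -0.  ]
phot torque [-3.69783979  0.08511068] phot force [ -0.07342652 -17.59157834]
```

View pics/top5.png

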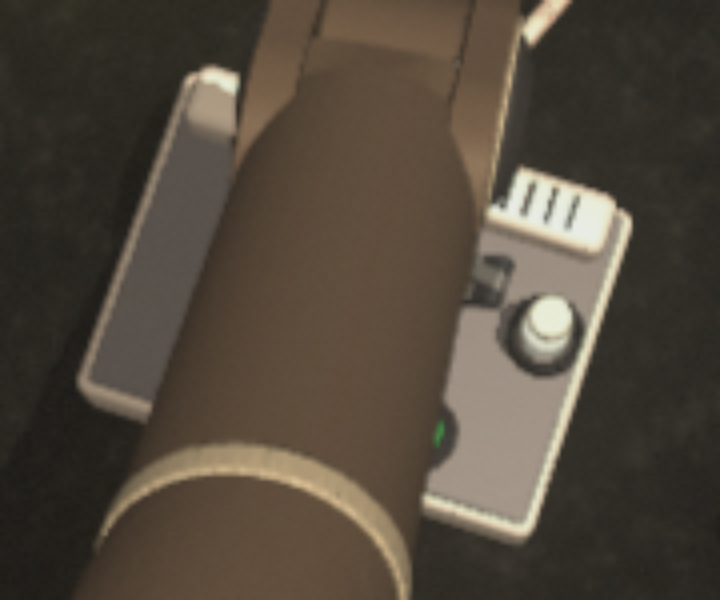

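View pics/sc5.png

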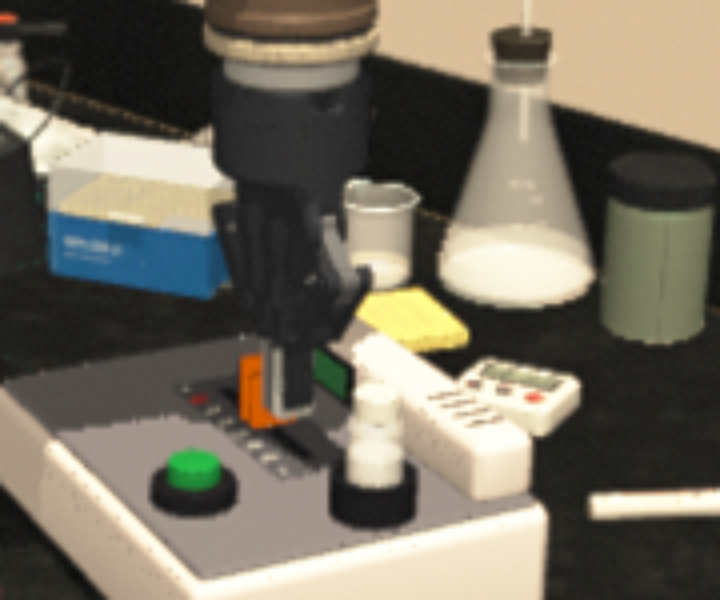

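The force is a pure sideways push on the knob (17.6 N), and the lever sits at the home side of its play with no jam visible. I'll keep pushing in small steps.

```bash
python3 -m pendant '0 -0.1 0 0 0 0 0; 0 -0.2 0 0 0 0 0; 0 -0.3 0 0 0 0 0; 0 -0.4 0 0 0 0 0; 0 -0.5 0 0 0 0 0; 0 -0.5 0 0 0 0 0; 0 -0.5 0 0 0 0 0; 0 -0.5 0 0 0 0 0; 0 -0.5 0 0 0 0 0; 0 -0.5 0 0 0 0 0'
python3 - <<'E'
from h import *
goal(10,-30,86)
s=snapshot("wrist"); cv2.imwrite("pics/w6c.png",cv2.resize(s["color"][230:390,100:400,::-1],None,fx=2.6,fy=2.6,interpolation=cv2.INTER_CUBIC))
E
```

```text
time: 5.8
tcp_pos: [0.5658, -0.161, 0.0862]
tool_rot: [-3.11, 0.447, 0.0]
wrist_force: [-0.6, 0.7, -0.1]
gripper_width: -0.0002
t 5.8 tcp phot mm [11.  -4.3] 86.2 wf [-0.6  0.7 -0.1] gw -0.0002
shift tool cm [-0.1   2.57  0.02]
0 turn deg [-0.   0.   0.1]
1 turn deg [ -0.    0.  -89.9]
2 turn deg [  -0.    -0.  -179.9]
3 turn deg [ 0.   0.  90.1]
tool axes in phot (cols)
 [[ 1.     0.001 -0.   ]
 [ 0.001 -1.     0.   ]
 [-0.    -0.    -1.   ]]
```

View pics/w6c.png

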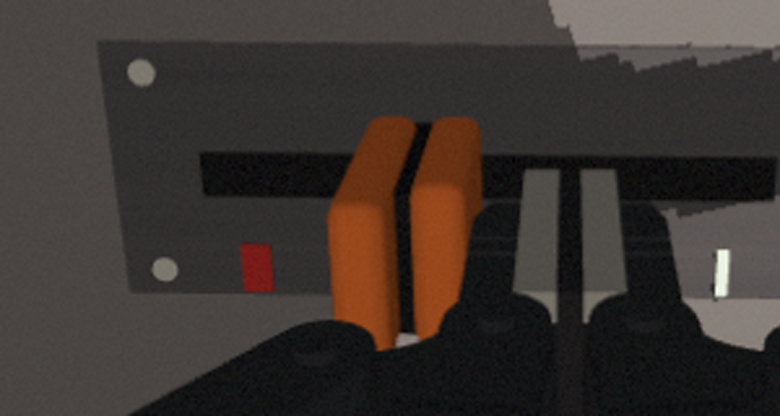

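It clicked over to notch 2 at roughly 18–20 N measured, with no overshoot. Two more clicks to go.

```bash
python3 -m pendant '0 -0.2 0 0 0 0 0; 0 -0.5 0 0 0 0 0; 0 -0.8 0 0 0 0 0; 0 -1 0 0 0 0 0; 0 -1.2 0 0 0 0 0; 0 -1.3 0 0 0 0 0; 0 -1.4 0 0 0 0 0; 0 -1.5 0 0 0 0 0; 0 -1.6 0 0 0 0 0; 0 -1.6 0 0 0 0 0'
python3 -m pendant '0 -0 0 0 0 0 0; 0 -0.5 0 0 0 0 0; 0 -0.8 0 0 0 0 0; 0 -1 0 0 0 0 0; 0 -1.2 0 0 0 0 0; 0 -1.3 0 0 0 0 0; 0 -1.4 0 0 0 0 0; 0 -1.5 0 0 0 0 0; 0 -1.6 0 0 0 0 0; 0 -1.6 0 0 0 0 0'
python3 - <<'E'
from h import *
goal(10,-30,86)
s=snapshot("wrist"); cv2.imwrite("pics/w7c.png",cv2.resize(s["color"][230:390,100:400,::-1],None,fx=2.6,fy=2.6,interpolation=cv2.INTER_CUBIC))
E
```

```text
time: 6.68
tcp_pos: [0.5706, -0.1451, 0.0863]
tool_rot: [-3.109, 0.446, -0.0]
wrist_force: [0.2, 0.1, 0.4]
gripper_width: -0.0001
time: 7.52
tcp_pos: [0.5747, -0.131, 0.0863]
tool_rot: [3.109, -0.447, -0.0]
wrist_force: [0.4, -4.4, 1.0]
gripper_width: -0.0001
t 7.52 tcp phot mm [11.1 26.9] 86.3 wf [ 0.4 -4.4  1. ] gw -0.0001
shift tool cm [-0.11  5.69  0.04]
0 turn deg [0.1 0.  0. ]
1 turn deg [  0.   0. -90.]
2 turn deg [-0.0e+00  1.0e-01 -1.8e+02]
3 turn deg [ 0. -0. 90.]
tool axes in phot (cols)
 [[ 1.     0.    -0.   ]
 [ 0.    -1.    -0.001]
 [-0.     0.001 -1.   ]]
```

View pics/w7c.png

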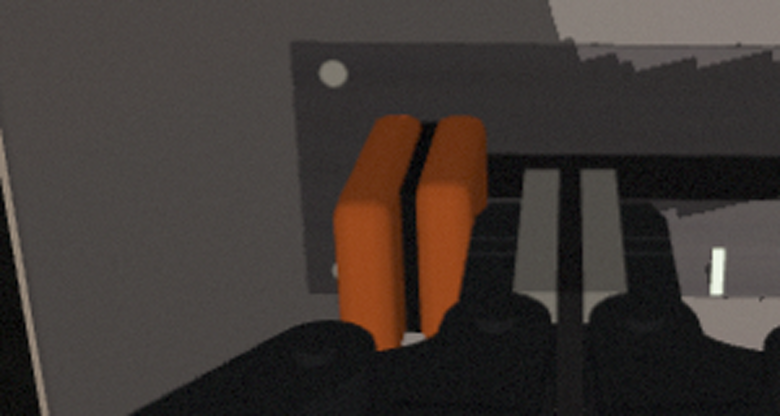

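```bash
python3 -m pendant '0 -0.2 0 0 0 0 0; 0 -0.2 0 0 0 0 0; 0 -0.2 0 0 0 0 0; 0 -0.2 0 0 0 0 0; 0 -0.2 0 0 0 0 0; 0 -0.2 0 0 0 0 0; 0 -0.2 0 0 0 0 0; 0 -0.2 0 0 0 0 0; 0 -0.2 0 0 0 0 0; 0 -0.2 0 0 0 0 0'
python3 - <<'E'
from h import *
goal(10,-30,86)
s=snapshot("wrist"); cv2.imwrite("pics/w8c.png",cv2.resize(s["color"][230:390,100:400,::-1],None,fx=2.6,fy=2.6,interpolation=cv2.INTER_CUBIC))
f=lambda x,y:(100+x/2.6,230+y/2.6)
for n,p,z in (("L top left",f(335,207),.108),("L top right",f(398,207),.108),("R top left",f(418,187),.102),("R top right",f(470,187),.102),("screw",f(333,73),.07)):
    q=cast(s,[p],z)[0]; print(n,(r2.T@(q[:2]-T)*1000).round(1))
E
```

```text
time: 8.4
tcp_pos: [0.5748, -0.1308, 0.0864]
tool_rot: [3.107, -0.449, -0.001]
wrist_force: [-2.7, -7.2, 2.8]
gripper_width: -0.0001
t 8.4 tcp phot mm [11.1 27.1] 86.4 wf [-2.7 -7.2  2.8] gw -0.0001
shift tool cm [-0.11  5.71  0.05]
0 turn deg [ 0.1  0.  -0.1]
1 turn deg [  0.1   0.1 -90.1]
2 turn deg [  0.   -0.2 179.9]
3 turn deg [ 0.1 -0.1 89.9]
tool axes in phot (cols)
 [[ 1.    -0.001 -0.   ]
 [-0.001 -1.    -0.002]
 [-0.     0.002 -1.   ]]
L top left [25.3 57. ]
L top right [25.3 48.8]
R top left [25.3 47. ]
R top right [25.2 40. ]
screw [30.2 65.1]
```

View pics/w8c.png

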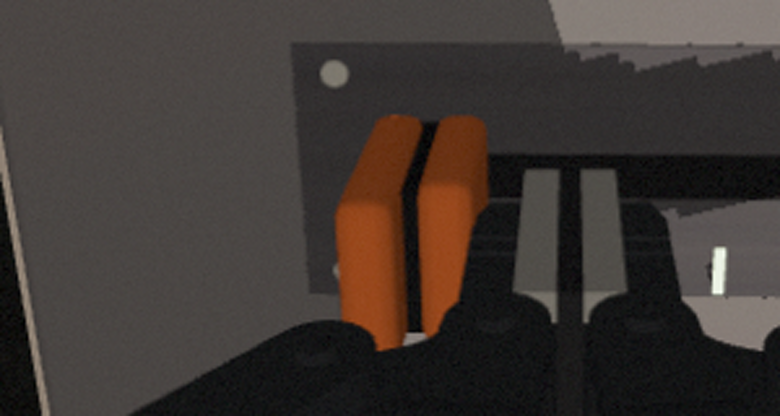

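Lever home: 2 mm more command moved it only 0.2 mm (hard stop), and its measured knob centre is within 2 mm of the red tick. Next, over to the left side.

```bash
python3 -m pendant '0 0.6 0 0 0 0 0; 0 1.5 0 0 0 0 0; 0 1.5 -1 0 0 0 0; 0 1.5 -2.5 0 0 0 0; 0 1.5 -4.5 0 0 0 0; 0 0.5 -5.5 0 0 0 0; 0 -1.5 -5.5 0 0 0 0; 0 -3.5 -5.5 0 0 0 0; 0 -5 -5.5 0 0 0 0; 0 -5.5 -5.5 0 0 0 0'
python3 -m pendant '0 0 0 0 0 0 0; 0 0 0 0 0 0 0; 0 0 1 0 0 0 0; 0 0 2.5 0 0 0 0; 0 0 4 0 0 0 0; 0 0 5 0 0 0 0; 0 0 5.5 0 0 0 0; 0 0 5.5 0 0 0 0; 0 0 5.5 0 0 0 0; 0 0 5.5 0 0 0 0'
python3 - <<'E'
from h import *
goal(10,-30,86)
s=snapshot("wrist"); cv2.imwrite("pics/w9.png",s["color"][:,:,::-1])
E
```

```text
time: 9.28
tcp_pos: [0.592, -0.0712, 0.1419]
tool_rot: [-3.108, 0.44, -0.002]
wrist_force: [0.9, -0.0, -0.5]
gripper_width: 0.0003
time: 10.12
tcp_pos: [0.5914, -0.076, 0.0869]
tool_rot: [-3.11, 0.448, -0.002]
wrist_force: [0.5, -0.2, -1.1]
gripper_width: -0.0001
t 10.12 tcp phot mm [11.6 84.4] 86.9 wf [ 0.5 -0.2 -1.1] gw -0.0001
shift tool cm [-0.16 11.44  0.09]
0 turn deg [-0.  -0.1  0. ]
1 turn deg [  0.   -0.1 -90. ]
2 turn deg [ 1.0e-01 -0.0e+00 -1.8e+02]
3 turn deg [-0.1 -0.  90. ]
tool axes in phot (cols)
 [[ 1.     0.     0.001]
 [ 0.    -1.     0.   ]
 [ 0.001 -0.    -1.   ]]
```

View pics/w9.png

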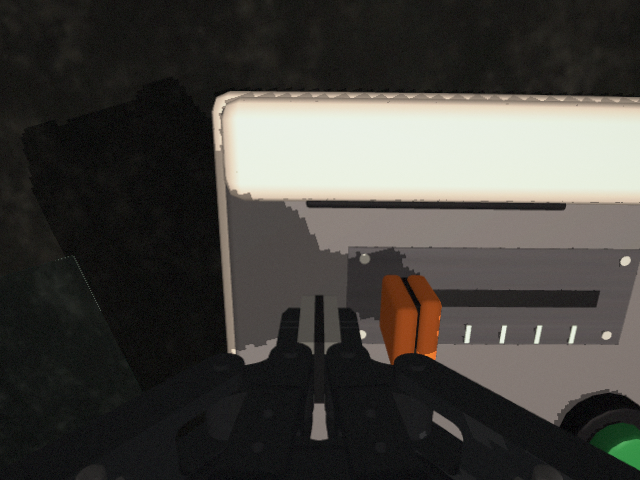

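```bash
python3 - <<'E'
from h import *
s=snapshot("wrist")
for n,p,z in (("baseL",(387,277),.074),("baseR",(433,277),.074),("t5",(572,335),.07),("t2",(468,335),.07)):
    q=cast(s,[p],z)[0]; print(n,(r2.T@(q[:2]-T)*1000).round(1))
E
python3 -m pendant '0 0.3 0 0 0 0 0; 0 0.6 0 0 0 0 0; 0 0.8 0 0 0 0 0; 0 1.0 0 0 0 0 0; 0 1.1 0 0 0 0 0; 0 1.2 0 0 0 0 0; 0 1.3 0 0 0 0 0; 0 1.3 0 0 0 0 0; 0 1.3 0 0 0 0 0; 0 1.3 0 0 0 0 0'
python3 - <<'E'
from h import *
goal(10,-30,86)
E
```

```text
baseL [23.4 55.1]
baseR [23.4 35.7]
t5 [ -6.9 -32.3]
t2 [-6.7 15.9]
time: 11.05
tcp_pos: [0.5873, -0.0882, 0.0863]
tool_rot: [3.11, -0.447, -0.0]
wrist_force: [-0.0, -0.1, 0.3]
gripper_width: 0.0002
t 11.05 tcp phot mm [11.  71.5] 86.3 wf [-0.  -0.1  0.3] gw 0.0002
shift tool cm [-0.11 10.15  0.03]
0 turn deg [0. 0. 0.]
1 turn deg [  0.   0. -90.]
2 turn deg [  -0.    0. -180.]
3 turn deg [ 0. -0. 90.]
tool axes in phot (cols)
 [[ 1.     0.001 -0.   ]
 [ 0.001 -1.    -0.   ]
 [-0.     0.    -1.   ]]
```

Run:
```python
from h import *
s=snapshot("wrist"); cv2.imwrite("pics/w10c.png",cv2.resize(s["color"][250:370,330:530,::-1],None,fx=4,fy=4,interpolation=cv2.INTER_CUBIC))
# expected corners for travel 0, at given ticks-bias zero
P=proj(s,[w(-6,50-16*k,70) for k in range(6)]+[w(23,59,74),w(23,41,74),w(23,59,108),w(23,51,108),w(23,41,102)])
print(((P-[330,250])*4+1.5).round(0).tolist())
```

```text
[[142.0, 336.0], [284.0, 336.0], [425.0, 335.0], [565.0, 335.0], [705.0, 334.0], [844.0, 334.0], [71.0, 111.0], [242.0, 111.0], [99.0, 264.0], [193.0, 264.0], [296.0, 232.0]]
```

View pics/w10c.png

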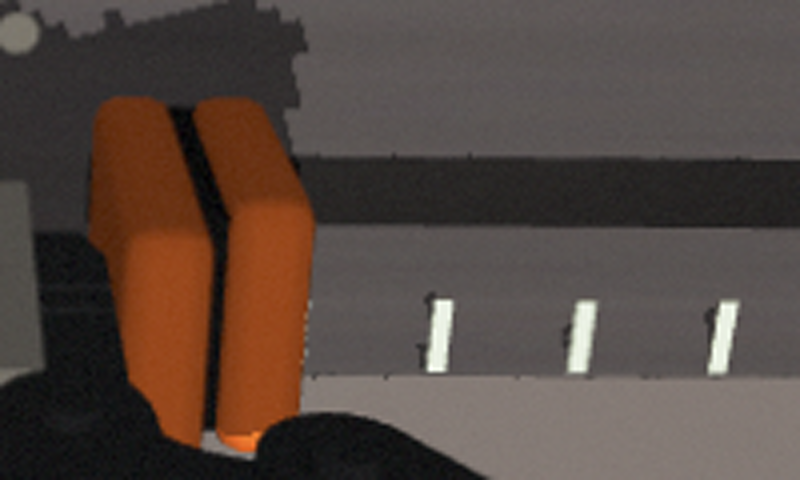

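Measured against the ticks in the same view, the knob stands about 0.5 mm from home. Now I'll push away from home, one click at a time.

```bash
python3 -m pendant '0 0.3 0 0 0 0 0; 0 0.5 0 0 0 0 0; 0 0.7 0 0 0 0 0; 0 0.9 0 0 0 0 0; 0 1.0 0 0 0 0 0; 0 1.1 0 0 0 0 0; 0 1.2 0 0 0 0 0; 0 1.3 0 0 0 0 0; 0 1.3 0 0 0 0 0; 0 1.3 0 0 0 0 0'
python3 - <<'E'
from h import *
goal(10,-30,86)
s=snapshot("wrist"); cv2.imwrite("pics/w11c.png",cv2.resize(s["color"][250:370,330:530,::-1],None,fx=4,fy=4,interpolation=cv2.INTER_CUBIC))
E
```

```text
time: 11.93
tcp_pos: [0.5834, -0.1017, 0.0863]
tool_rot: [3.109, -0.449, -0.0]
wrist_force: [-1.0, -0.3, -0.7]
gripper_width: 0.0001
t 11.93 tcp phot mm [11.1 57.5] 86.3 wf [-1.  -0.3 -0.7] gw 0.0001
shift tool cm [-0.11  8.75  0.03]
0 turn deg [ 0.  0. -0.]
1 turn deg [  0.   0. -90.]
2 turn deg [ 0.0e+00 -1.0e-01  1.8e+02]
3 turn deg [ 0. -0. 90.]
tool axes in phot (cols)
 [[ 1.    -0.    -0.   ]
 [-0.    -1.    -0.001]
 [-0.     0.001 -1.   ]]
```

View pics/w11c.png

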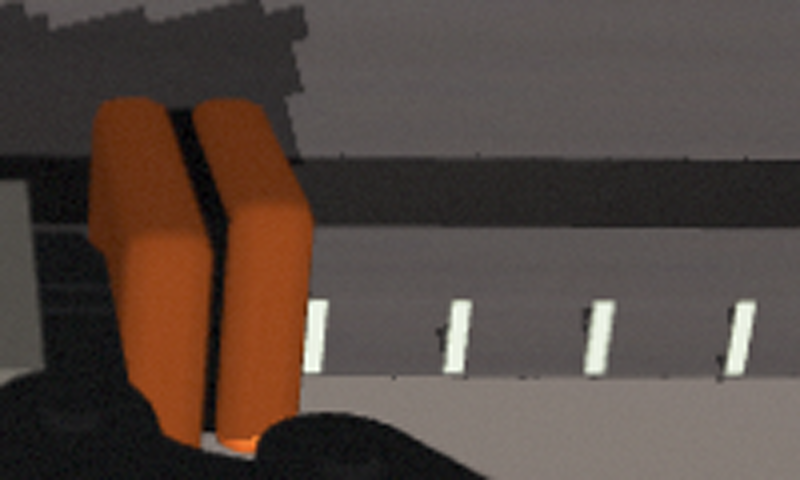

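Click 1: the ticks moved 14 mm left in the image while the knob stayed with the finger, so it is in notch 1 and the force is about 0. On to the second.

```bash
python3 -m pendant '0 0.2 0 0 0 0 0; 0 0.4 0 0 0 0 0; 0 0.6 0 0 0 0 0; 0 0.8 0 0 0 0 0; 0 1.0 0 0 0 0 0; 0 1.2 0 0 0 0 0; 0 1.4 0 0 0 0 0; 0 1.5 0 0 0 0 0; 0 1.6 0 0 0 0 0; 0 1.6 0 0 0 0 0'
python3 - <<'E'
from h import *
goal(10,-30,86)
s=snapshot("wrist"); cv2.imwrite("pics/w12c.png",cv2.resize(s["color"][250:370,330:530,::-1],None,fx=4,fy=4,interpolation=cv2.INTER_CUBIC))
E
```

```text
time: 12.82
tcp_pos: [0.5788, -0.1172, 0.0863]
tool_rot: [3.108, -0.449, -0.0]
wrist_force: [-0.1, 0.6, 0.7]
gripper_width: -0.0002
t 12.82 tcp phot mm [11.1 41.3] 86.3 wf [-0.1  0.6  0.7] gw -0.0002
shift tool cm [-0.1   7.13  0.03]
0 turn deg [ 0.1  0.  -0. ]
1 turn deg [  0.   0. -90.]
2 turn deg [ 0.0e+00 -1.0e-01  1.8e+02]
3 turn deg [ 0. -0. 90.]
tool axes in phot (cols)
 [[ 1.    -0.    -0.   ]
 [-0.    -1.    -0.001]
 [-0.     0.001 -1.   ]]
```

View pics/w12c.png

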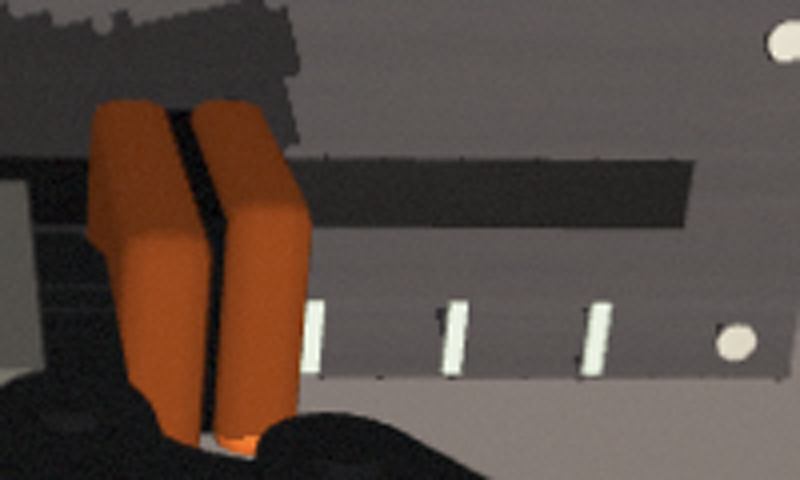

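Click 2: three ticks (3, 4 and 5) remain right of the knob. Third click, same measured advance.

```bash
python3 -m pendant '0 0.2 0 0 0 0 0; 0 0.4 0 0 0 0 0; 0 0.6 0 0 0 0 0; 0 0.8 0 0 0 0 0; 0 0.9 0 0 0 0 0; 0 1.0 0 0 0 0 0; 0 1.1 0 0 0 0 0; 0 1.2 0 0 0 0 0; 0 1.3 0 0 0 0 0; 0 1.4 0 0 0 0 0'
python3 - <<'E'
from h import *
goal(10,-30,86)
s=snapshot("wrist"); cv2.imwrite("pics/w13c.png",cv2.resize(s["color"][250:370,330:530,::-1],None,fx=4,fy=4,interpolation=cv2.INTER_CUBIC))
E
```

```text
time: 13.7
tcp_pos: [0.5767, -0.1238, 0.0864]
tool_rot: [-3.105, 0.439, -0.002]
wrist_force: [0.8, 2.1, 0.4]
gripper_width: -0.0001
t 13.7 tcp phot mm [10.9 34.4] 86.4 wf [0.8 2.1 0.4] gw -0.0001
shift tool cm [-0.13  6.44  0.  ]
0 turn deg [-0.3 -0.   0.3]
1 turn deg [ -0.2  -0.3 -89.7]
2 turn deg [   0.    -0.5 -179.7]
3 turn deg [-0.3  0.2 90.3]
tool axes in phot (cols)
 [[ 1.     0.005  0.   ]
 [ 0.005 -1.     0.006]
 [ 0.    -0.006 -1.   ]]
```

View pics/w13c.png

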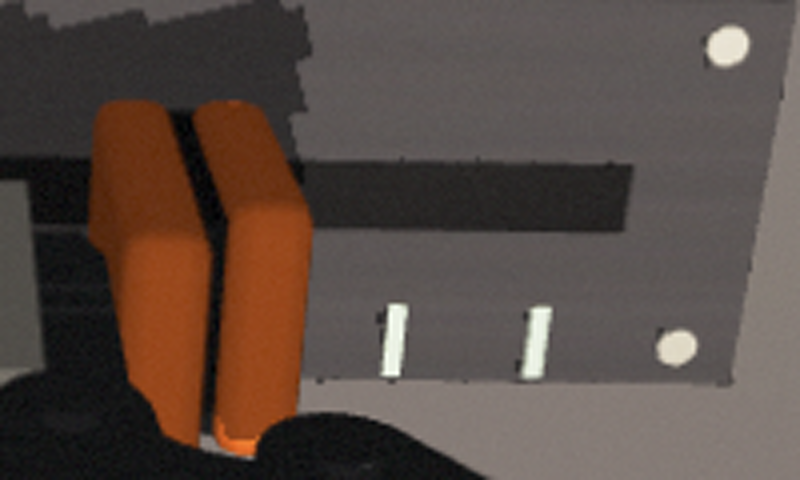

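```bash
python3 -m pendant '0 0 0 0 0 0 0; 0 0 0 0 0 0 0; 0 0 0 0 0 0 0; 0 0 0 0 0 0 0; 0 0 0 0 0 0 0; 0 0 0 0 0 0 0; 0 0 0 0 0 0 0; 0 0 0 0 0 0 0; 0 0 0 0 0 0 0; 0 0 0 0 0 0 0'
python3 - <<'E'
from h import *
goal(10,-30,86)
s=snapshot("wrist"); cv2.imwrite("pics/w14c.png",cv2.resize(s["color"][250:370,330:530,::-1],None,fx=4,fy=4,interpolation=cv2.INTER_CUBIC))
E
```

```text
time: 14.58
tcp_pos: [0.5751, -0.1295, 0.0863]
tool_rot: [3.11, -0.447, -0.0]
wrist_force: [-0.0, 0.1, 0.5]
gripper_width: -0.0001
t 14.58 tcp phot mm [11.1 28.5] 86.3 wf [-0.   0.1  0.5] gw -0.0001
shift tool cm [-0.11  5.85  0.03]
0 turn deg [0. 0. 0.]
1 turn deg [  0.   0. -90.]
2 turn deg [  -0.    0. -180.]
3 turn deg [ 0. -0. 90.]
tool axes in phot (cols)
 [[ 1.     0.001 -0.   ]
 [ 0.001 -1.    -0.   ]
 [-0.     0.    -1.   ]]
```

View pics/w14c.png

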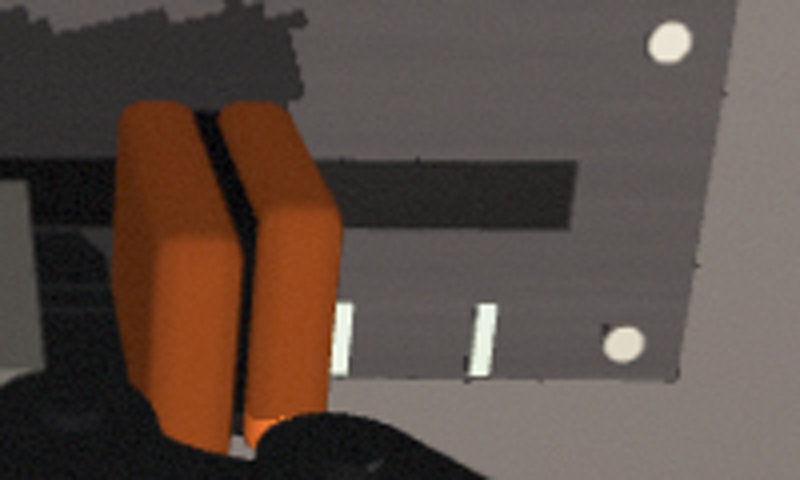

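Click 3: the lever snapped away from the finger and ticks 4 and 5 remain to its right. Now I'll back off, lift and go over to the key.

```bash
python3 -m pendant '0 -0.7 0 0 0 0 0; 0 -1.5 0 0 0 0 0; 0 -1.5 -1 0 0 0 0; 0 -1.5 -3 0 0 0 0; 0 -1.5 -5.5 0 0 0 0; 0 -1.5 -7.5 0 0 0 0; -1 -1 -8 0 0 0 0; -2 0.5 -8 0 0 0 0; -4 2.5 -8 0 0 0 0; -5 4 -8 0 0 0 0'
python3 -m pendant '-1 1 0 0 0 0 0; -2 2.5 0 0 0 0 0; -2.1 4 0 0 0 0 0; -2.1 4.35 0 0 0 0 0; -2.1 4.35 0 0 0 0 0; -2.1 4.35 0 0 0 0 0; -2.1 4.35 0 0 0 0 0; -2.1 4.35 0 0 0 0 0; -2.1 4.35 0 0 0 0 0; -2.1 4.35 0 0 0 0 0'
python3 - <<'E'
from h import *
goal(-60,-55,100)
for n in ("wrist","scene"):
    s=snapshot(n); cv2.imwrite(f"pics/{n}15.png",s["color"][:,:,::-1])
    b=blobs(s,(45,100,40),(85,255,255),30)[0]; print(n,b)
E
```

```text
time: 15.47
tcp_pos: [0.5133, -0.1541, 0.1663]
tool_rot: [3.109, -0.446, -0.002]
wrist_force: [0.6, 0.4, 0.2]
gripper_width: -0.0003
time: 16.3
tcp_pos: [0.4838, -0.189, 0.1662]
tool_rot: [-3.11, 0.446, 0.0]
wrist_force: [0.7, 0.1, 0.5]
gripper_width: -0.0
t 16.3 tcp phot mm [-59.8 -54.4] 166.2 wf [0.7 0.1 0.5] gw -0.0
shift tool cm [-0.02  0.06  6.62]
0 turn deg [-0.   0.   0.1]
1 turn deg [ -0.   -0.  -89.9]
2 turn deg [  -0.    -0.  -179.9]
3 turn deg [-0.   0.  90.1]
tool axes in phot (cols)
 [[ 1.     0.002 -0.   ]
 [ 0.002 -1.     0.   ]
 [-0.    -0.    -1.   ]]
wrist [([127.5, 34.4], [45, 31, 160, 8, 1061]), ([319.7, 250.0], [298, 227, 44, 46, 1599])]
scene [([183.9, 121.9], [171, 117, 27, 11, 186]), ([176.7, 134.4], [171, 131, 12, 8, 76]), ([219.8, 385.1], [53, 194, 396, 286, 33861]), ([347.9, 209.5], [339, 200, 18, 20, 134]), ([318.2, 237.3], [312, 233, 14, 10, 121]), ([580.2, 424.1], [486, 322, 154, 158, 9838])]
```

View pics/wrist15.png

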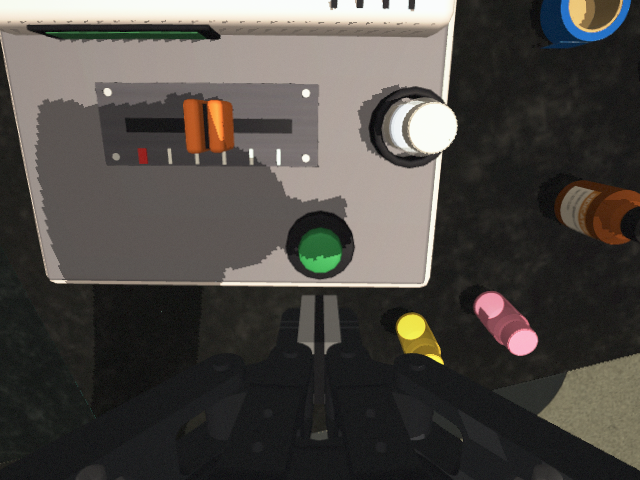

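View pics/scene15.png

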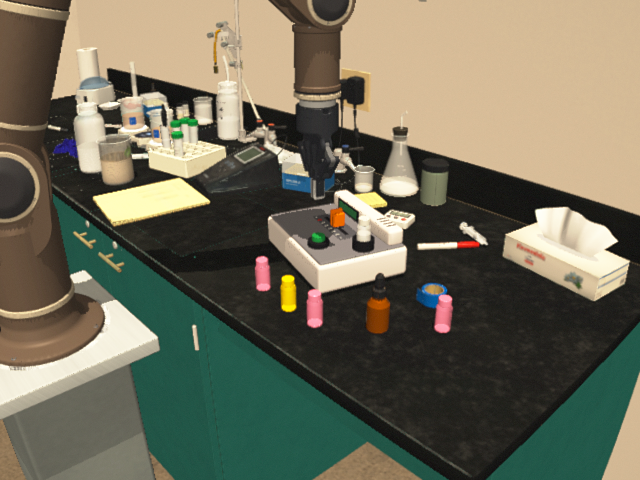

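Run:
```python
from h import *
a=snapshot("wrist"); b=snapshot("scene")
def ray(s,p):
    Rm=cv2.Rodrigues(s["rvec"])[0]; c=-Rm.T@s["tvec"]; d=np.r_[und(s,[p])[0],1]@Rm; return c,d/np.linalg.norm(d)
for pb in ((318.2,236.5),(318.2,237.5)):
    c1,d1=ray(a,(320,251));c2,d2=ray(b,pb)
    t=np.linalg.lstsq(np.c_[d1,-d2],c2-c1,rcond=None)[0]; m=(c1+d1*t[0]+c2+d2*t[1])/2
    print((r2.T@(m[:2]-T)*1000).round(1),m[2].round(4),"gap mm",np.linalg.norm(c1+d1*t[0]-c2-d2*t[1])*1000)
for z in (.078,.084,.09): print(z,(r2.T@(cast(a,[(320,250.5)],z)[0][:2]-T)*1000).round(1), "diam mm",np.linalg.norm(cast(a,[(298,250)],z)-cast(a,[(342,250)],z))*1000)
# lever
tk=cast(a,[(224.5,158),(251.5,157.5),(143,157)],.07); print("t3,t4,red y",[(r2.T@(q[:2]-T)*1000).round(1).tolist() for q in tk])
cv2.imwrite("pics/w15c.png",cv2.resize(a["color"][70:180,90:290,::-1],None,fx=4,fy=4,interpolation=cv2.INTER_CUBIC))
P=proj(a,[w(-3,y,74) for y in (11,-7)]+[w(-3,11,108),w(-3,3,108),w(-3,1,102),w(-3,-7,102)]+[w(-6,2,70)]); print(((P-[90,70])*4+1.5).round(0).tolist())
```

```text
[-57.6 -56.1] 0.0896 gap mm 0.5540479111876778
[-58.  -56.3] 0.0878 gap mm 1.106427490208083
0.078 [-61.5 -56. ] diam mm 26.92547260045221
0.084 [-59.5 -56. ] diam mm 26.226924330630023
0.09 [-57.5 -56. ] diam mm 25.528376060807805
t3,t4,red y [[-6.5, 0.6], [-6.3, -15.4], [-5.9, 49.1]]
[[460.0, 331.0], [584.0, 331.0], [386.0, 354.0], [450.0, 354.0], [478.0, 349.0], [540.0, 349.0], [530.0, 350.0]]
```

View pics/w15c.png

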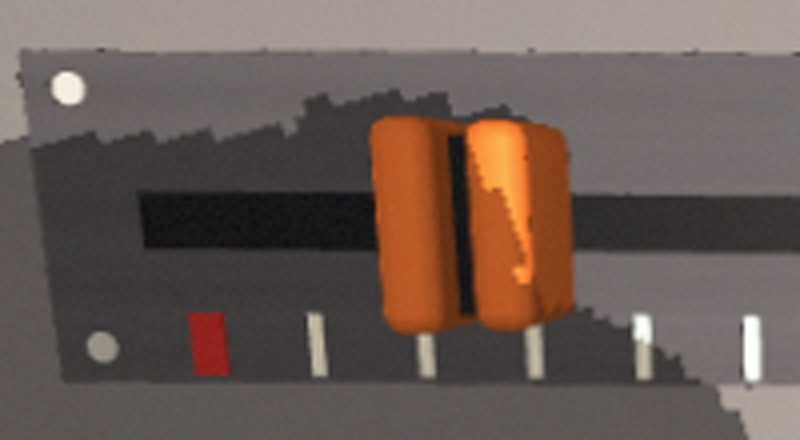

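```bash
python3 -m pendant '0.1 0.1 1.5 0 0 0 0; 0.1 0.1 3 0 0 0 0; 0.1 0.1 5 0 0 0 0; 0.1 0.1 6.3 0 0 0 0; 0.1 0.1 7 0 0 0 0; 0.1 0.1 7.2 0 0 0 0; 0.1 0.1 7.2 0 0 0 0; 0.1 0.1 7.2 0 0 0 0; 0.1 0.1 7.2 0 0 0 0; 0.1 0.1 7.2 0 0 0 0'
python3 - <<'E'
from h import *
goal(-60,-55,80)
s=snapshot("wrist"); cv2.imwrite("pics/w16.png",s["color"][:,:,::-1])
s=snapshot("scene"); cv2.imwrite("pics/s16.png",cv2.resize(s["color"][160:270,250:400,::-1],None,fx=5,fy=5))
E
```

```text
time: 17.33
tcp_pos: [0.4847, -0.191, 0.0951]
tool_rot: [3.109, -0.447, 0.002]
wrist_force: [-0.2, 0.1, -0.5]
gripper_width: 0.0004
t 17.33 tcp phot mm [-58.3 -56.1] 95.1 wf [-0.2  0.1 -0.5] gw 0.0004
shift tool cm [-0.17 -0.11  1.51]
0 turn deg [ 0.  -0.1  0. ]
1 turn deg [  0.1  -0.1 -90. ]
2 turn deg [ 1.0e-01  0.0e+00 -1.8e+02]
3 turn deg [-0.1 -0.1 90. ]
tool axes in phot (cols)
 [[ 1.     0.001  0.001]
 [ 0.001 -1.    -0.   ]
 [ 0.001  0.    -1.   ]]
```

View pics/s16.png

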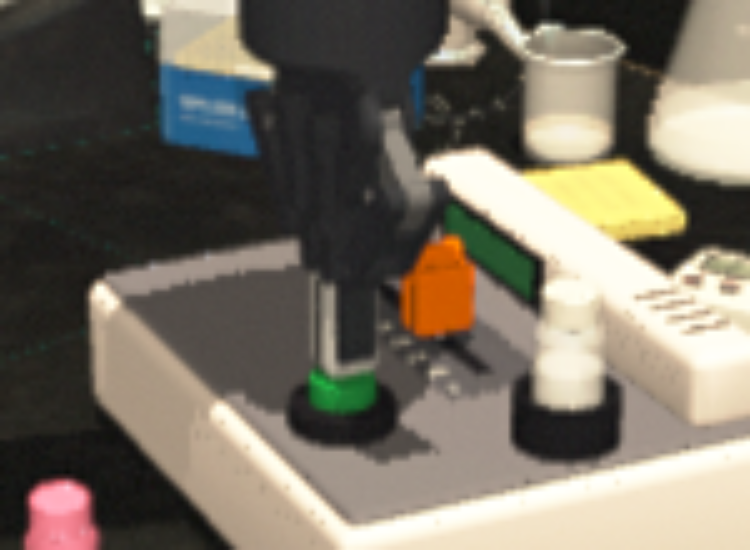

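View pics/w16.png

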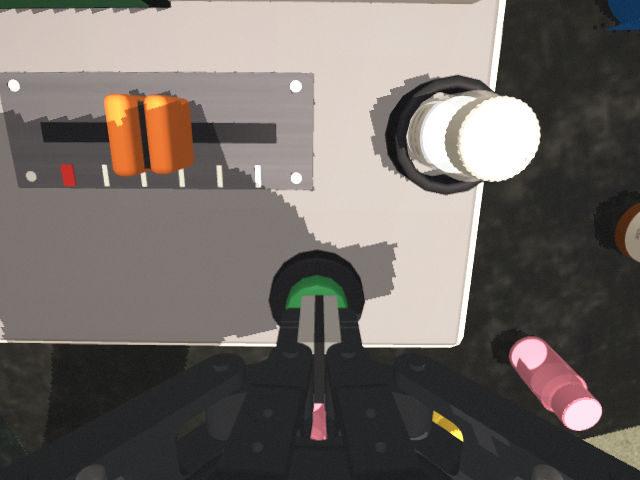

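The finger is centred over the key, about 7 mm above it. Pressing.

```bash
python3 -m pendant '0 0 0.2 0 0 0 0; 0 0 0.4 0 0 0 0; 0 0 0.6 0 0 0 0; 0 0 0.8 0 0 0 0; 0 0 1 0 0 0 0; 0 0 1.2 0 0 0 0; 0 0 1.4 0 0 0 0; 0 0 1.4 0 0 0 0; 0 0 1.4 0 0 0 0; 0 0 1.4 0 0 0 0'
python3 - <<'E'
from h import *
goal(-60,-55,80)
s=snapshot("scene"); cv2.imwrite("pics/s17.png",cv2.resize(s["color"][160:270,250:400,::-1],None,fx=5,fy=5))
E
```

```text
time: 18.27
tcp_pos: [0.4848, -0.1911, 0.0852]
tool_rot: [3.109, -0.447, 0.004]
wrist_force: [-16.7, 5.1, 56.5]
gripper_width: 0.0003
t 18.27 tcp phot mm [-58.2 -56.1] 85.2 wf [-16.7   5.1  56.5] gw 0.0003
shift tool cm [-0.18 -0.11  0.52]
0 turn deg [ 0.  -0.1  0. ]
1 turn deg [  0.1  -0.1 -90. ]
2 turn deg [   0.2    0.  -180. ]
3 turn deg [-0.1 -0.1 90. ]
tool axes in phot (cols)
 [[ 1.     0.     0.003]
 [ 0.    -1.    -0.   ]
 [ 0.003  0.    -1.   ]]
```

View pics/s17.png

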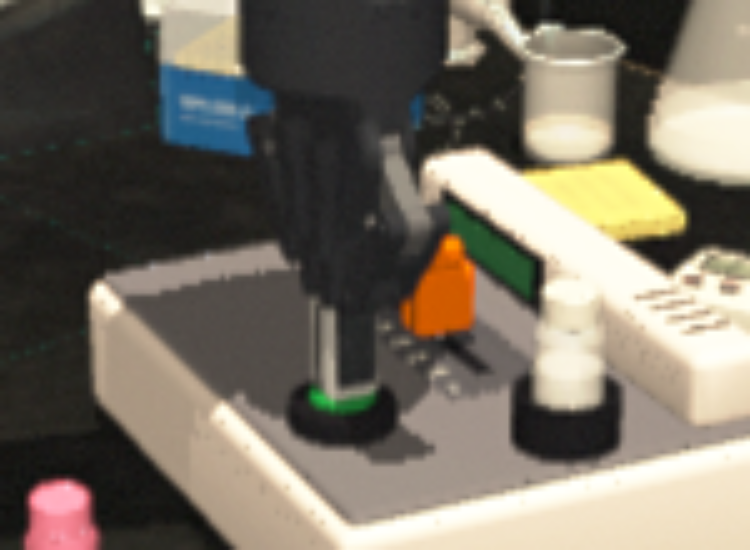

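The key bottomed (85.2 mm, 56 N against the stop, below the wrist limit). Now I'll release and lift clear.

```bash
python3 -m pendant '0 0 -0.6 0 0 0 0; 0 0 -1.4 0 0 0 0; 0 0 -3 0 0 0 0; 0 0 -5.5 0 0 0 0; 0 0 -8 0 0 0 0; 0 0 -10 0 0 0 0; 0 0 -10 0 0 0 0; 0 0 -10 0 0 0 0; 0 0 -10 0 0 0 0; 0 0 -10 0 0 0 0'
python3 - <<'E'
from h import *
goal(-60,-55,80)
s=snapshot("scene"); cv2.imwrite("pics/s18.png",cv2.resize(s["color"][160:340,250:470,::-1],None,fx=3.3,fy=3.3)); print(blobs(s,(45,100,40),(85,255,255),30,(300,220,340,250))[0])
s=snapshot("wrist"); cv2.imwrite("pics/w18.png",s["color"][:,:,::-1])
E
```

```text
time: 19.15
tcp_pos: [0.4833, -0.1906, 0.1789]
tool_rot: [-3.109, 0.447, 0.004]
wrist_force: [-0.3, -0.3, 0.2]
gripper_width: -0.0
t 19.15 tcp phot mm [-59.8 -56. ] 178.9 wf [-0.3 -0.3  0.2] gw -0.0
shift tool cm [ 0.   -0.1   9.89]
0 turn deg [-0.   0.1  0. ]
1 turn deg [ -0.1   0.1 -90. ]
2 turn deg [  -0.2   -0.  -180. ]
3 turn deg [ 0.1  0.1 90. ]
tool axes in phot (cols)
 [[ 1.     0.001 -0.003]
 [ 0.001 -1.     0.   ]
 [-0.003 -0.    -1.   ]]
[([318.1, 237.3], [312, 233, 14, 10, 119])]
```

View pics/s18.png

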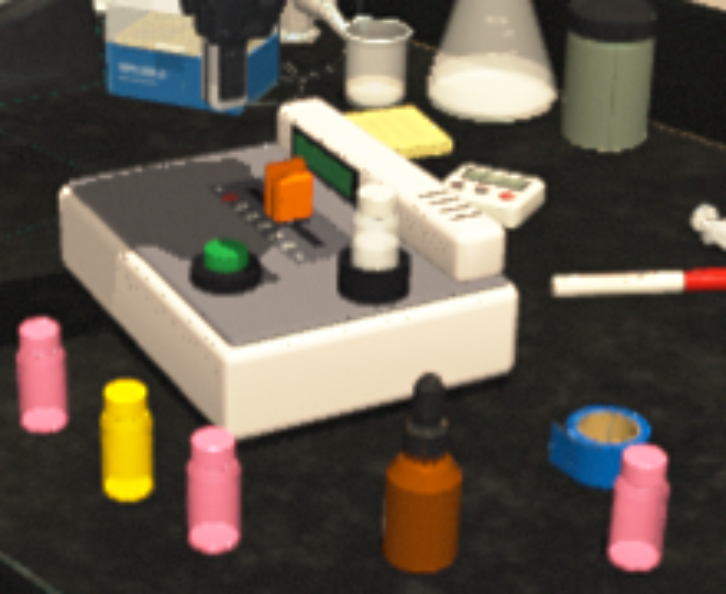

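View pics/w18.png

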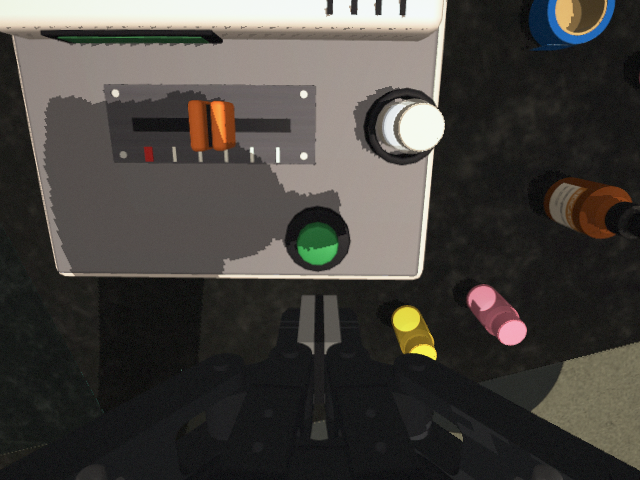

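The key is up again: its blob is at (318,237), as before the press. The lever is in notch 3, the vial stands upright, and the arm is clear.

```bash
python3 -c "
from workcell import *
print(sign_off())"
```

```text
the job is handed in; nothing more can be done
None
```

The job is done and handed in at about 19 s of the 72 s allowed; sign-off gave no verdict.

With the fingers shut, I pushed the lever from notch 3 back to its home stop. I then pushed it three clicks the other way into notch 3, and pressed the green start key down and released it.

**Last checks**
- **Home:** just after the push, the lever measured about 0.5 mm from the home mark against the ticks.
- **Third notch:** it sits at about 47 mm of travel, with ticks 4 and 5 still visible to its right.
- **Start key:** it bottomed about 6 mm down and is back up at the same pixel position as before.
- **Surroundings:** the vial stands upright in the well, and the dropper bottle and tape look unmoved. Nothing touches the robot, which reads about 0 N.

**What disagreed with expectations**
- **Lever force:** on the first click toward home I measured over 17 N, against the 5–6 N stated. Each click still moved it only one notch.
- **Key force:** pressing against the stop peaked at about 56 N at the wrist, more than needed but below the 120 N limit. It came through the fingertips, which I took not to count toward the 40 N arm-and-body limit.
- **Camera offset:** positions from the wrist camera were off by up to 2 mm depending on the view, so I judged the lever against the ticks in the same picture.

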